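# Sort the washing machine's transit bolts, feet and plug

### The job

The fixings taken off the new washing machine lie mixed on the laundry counter: sort them. Lay the brass-coloured coarse-thread bolt in the notches of the yellow coarse gauge and the dark fine-thread bolt in the notches of the blue fine gauge, stand both levelling feet upright in the red tray, and set the white blanking plug flat in the white tray with its knob up. Leave the green clothes peg where it lies.

Things in the scene. Friction and masses are not known exactly. Their poses are not given: they have to be found in the camera images.
- bolt_coarse: Brass-coloured transit bolt with a coarse thread. 90 mm long, lying level: a 12 mm dia shank (72 mm of it bare) between a hex head and an equal hex locknut, each 20 across flats, 9 thick; either end may point either way. Origin on the axis at mid length, 10 mm above the counter; x runs along the bolt. About 90 g.
- bolt_fine: Dark steel transit bolt with a fine thread. 90 mm long, lying level: a 12 mm dia shank (72 mm of it bare) between a hex head and an equal hex locknut, each 20 across flats, 9 thick; either end may point either way. Origin on the axis at mid length, 10 mm above the counter; x runs along the bolt. About 90 g.
- foot_a: Levelling foot, upright: black rubber disc 40 mm dia, 12 thick, steel collar 18 dia up to 17, then a steel stud 10 dia (11 over the thread) up to 42 total height. Grip it by the stud. Origin at the centre of the disc's underside, z up along the stud. About 60 g. The two feet are alike.
- foot_b: Levelling foot, upright: black rubber disc 40 mm dia, 12 thick, steel collar 18 dia up to 17, then a steel stud 10 dia (11 over the thread) up to 42 total height. Grip it by the stud. Origin at the centre of the disc's underside, z up along the stud. About 60 g. The two feet are alike.
- plug: White plastic blanking plug, flange down: flange 40 mm dia, 5 thick, with a round knob of 28 dia above it to 26 total height. Origin at the centre of the flange's underside, z up. About 20 g.
- gauge_coarse: Yellow gauge, wide-spaced silver ridges on its base. Fixed. Base 76 (x) by 52 (y) by 8 mm; two plates 5 thick stand on it at x = -24 and +24 (43 clear between), each with a 90 degree V notch 37 wide at the mouth, top at 46. The bolt lies along x in both notches, hexes outside the plates (9 mm play each way), its axis 36 above the underside. Origin: centre of underside.
- gauge_fine: Blue gauge, close-spaced silver ridges on its base. Fixed. Base 76 (x) by 52 (y) by 8 mm; two plates 5 thick stand on it at x = -24 and +24 (43 clear between), each with a 90 degree V notch 37 wide at the mouth, top at 46. The bolt lies along x in both notches, hexes outside the plates (9 mm play each way), its axis 36 above the underside. Origin: centre of underside.
- tray_feet: Red plastic tray for the two feet, fixed, 68 (x) by 108 (y) by 18 mm high outside, walls and floor 4 thick (inside 60 by 100). The feet stand side by side along its y axis. Origin at the centre of the underside.
- tray_plug: White plastic tray for the plug, fixed, 80 by 80 by 18 mm high outside, walls and floor 4 thick (inside 72 by 72). Origin at the centre of the underside.
- clothes_peg: Green plastic clothes peg, 75 mm long (x) by 12 wide by 13 high, lying loose among the fixings. Not part of the job: leave it alone. Origin at the centre of the underside.
There are look-alikes about, which are no part of the job. What is shaped like the foot_a but pink is not meant.

How it is judged:
At the end, for the whole second after the job is handed in: Each bolt in both notches of its own gauge: middle within 13 mm along, 8 mm across, 6 mm in height of the seat, parallel within 0.15 rad. Both feet on the red tray's floor, the plug on the white one's (within 5 mm), inside the walls, upright within 0.15 rad. All released, below 0.02 m/s (x of bolt_coarse in the frame of gauge_coarse between -0.013 and 0.013 m and y of bolt_coarse in the frame of gauge_coarse between -0.008 and 0.008 m and z of bolt_coarse in the frame of gauge_coarse between 0.03 and 0.042 m and angle between the x axis of bolt_coarse and the x axis of gauge_coarse, either way round below 0.15 rad and x of bolt_fine in the frame of gauge_fine between -0.013 and 0.013 m and y of bolt_fine in the frame of gauge_fine between -0.008 and 0.008 m and z of bolt_fine in the frame of gauge_fine between 0.03 and 0.042 m and angle between the x axis of bolt_fine and the x axis of gauge_fine, either way round below 0.15 rad and x of foot_a in the frame of tray_feet between -0.018 and 0.018 m and y of foot_a in the frame of tray_feet between -0.038 and 0.038 m and z of foot_a in the frame of tray_feet between -0.001 and 0.009 m and angle between each of foot_a, foot_b, plug's own z axis and vertical below 0.15 rad and x of foot_b in the frame of tray_feet between -0.018 and 0.018 m and y of foot_b in the frame of tray_feet between -0.038 and 0.038 m and z of foot_b in the frame of tray_feet between -0.001 and 0.009 m and x of plug in the frame of tray_plug between -0.024 and 0.024 m and y of plug in the frame of tray_plug between -0.024 and 0.024 m and z of plug in the frame of tray_plug between -0.001 and 0.009 m and linear speed of each of bolt_coarse, bolt_fine, foot_a, foot_b, plug below 0.02 m/s); the robot touches nothing.
It fails at once if the green clothes peg is moved by more than 25 mm (distance of clothes_peg from where it was at the start of the episode above 0.025 m).
It also fails if it takes over 125 s, if anything falls off the work surface, if the arm or the gripper's body presses on something with over 40 N, if the wrist force passes 120 N, or if a joint passes its speed limit or range.

### The arm

A 6-joint arm with a two-finger parallel gripper is mounted at the origin on the work surface. World frame = base frame: x ahead of the robot, y to its left, z up, the work surface at z = 0. Lengths are in m, angles in rad, forces in N, time in s.
With the tool pointing down it reaches from about 0.35 to 0.95 m from the base axis. Payload 17.4 kg.
Tool frame: the origin (TCP) lies between the finger pads; the fingertips stand 25 mm ahead of it and the grasp point (between the pads) lies 6 mm ahead of it (r.tcp_to_tips is the distance from the TCP to the fingertips, in m); z points along the fingers, y is the direction in which the jaws open and shut (so a half turn about z gives the same grasp; the last joint's range is limited). The gripper opens to 93 mm and grips with 3 to 60 N. Pads are 15 mm wide; open, the fingers measure 128 mm over their backs; the gripper's body (75 mm by 188 mm) begins 65 mm behind the grasp point.
Start: joints at [1.298, 0.116, 1.442, -0, 1.584, -0.038], TCP at [0.157, 0.656, 0.244] pointing down, gripper open.
Joint ranges: [-2.83, 2.83], [-0.83, 2.19], [0.07, 2.5], [-1.14, 4.28], [0.01, 3], [-2.97, 2.97]. Speed limits (rad/s): [1.89, 1.89, 2.22, 3.14, 3.14, 3.14].

### API

Orientations are given as a unit quaternion [x, y, z, w].
In Python, from workcell import r gives the robot as it stands.
- The arm moves only by the tool arm_command, never from a script. Its argument "deltas" is a list of rows, each a list of 3 entries, a list of its own where there are three numbers: the closure, from 0 (fully open) to 1 (shut), then the shift along the tool's x, y, z as a fraction of full scale, then the turn, a rotation vector about the tool's x, y, z as a fraction of full scale. In form: [[grip, [x, y, z], [rx, ry, rz]], ...]. A call has 1 to 5 rows; each row shifts and turns the commanded pose from where the row before left it, along the tool's axes as they then stand; what a row does not reach is not made up. Full scale, the value 1, is 100 mm for a shift and 90 degrees for a turn. A row lasts 1/12 s, in which the tool goes at most 41.7 mm and 7.16 degrees, less where a joint would pass 70% of its speed; a pose out of reach is approached as far as the arm can. A call with a number of a shift or a turn outside -1 to 1 is refused whole. A call with a gripper value outside its range is refused whole. The fingers move at their own pace and stop on an object; "newtons" is the grip in N (left out, the last holds). Time passes only in rows, so rows that do not move let the fingers close. It gives the time, the measured TCP pose, the force and the opening at its end, in the units of the state.
- r.observe(): the state, without advancing time (a new reading comes with each control period).
- r.capture(name): name is "side" or "top"; returns a dict with "img" (420x560x3 uint8, red, green, blue), "fovy" (degrees; the focal length in pixels is half the picture's height over the tangent of half this angle, whatever the lens; pixels are square), "cx", "cy" (the principal point, pixels), "eye" and "rotation" of the camera in the world. Camera axes: x right, y down, z forward; pixel columns grow to the right and rows downward; lengths in m; the calibration is good to about 2 mm. A picture is of the moment at which its call begins. There is no depth.
- r.hand_in(): hands the job in, once; it reports no verdict.
Trained networks look in the newest picture that a camera, given by its name, has taken for a name from the list of things; names that differ only in an ending like _2 or _b are one class to them, and where a whole thing is asked for, a point or a joint stands for the part that bears it (a point fixed in the world has none). Each returns a list of dicts, best first, with "score" (0 to 1); they miss things now and then, are a little off and sometimes report something else, mostly with a low value. They report only what shows in the picture. A call takes as long as a camera call. They do not tell look-alikes from the thing itself.
- r.look_for(camera, query): "xy" ([column, row] in pixels, amid what is visible of it).
- r.trace(camera, query): "region" (420x560 bool, what is visible of it) and "xy" ([column, row] in pixels, amid what is visible of it).
- r.pinpoint(camera, query): "xy" ([column, row] in pixels: a listed point, or the origin of a listed thing).
The state is a dict: "clock": time; "qpos": joint angles; "joint_vel": joint speeds; "effort": joint torques, N m; "tool_pos": TCP position; "eef_rot": TCP orientation; "wrist_force": force on the tool from outside, world axes, zero at the start; "moment": the same for the moment, N m; "width": opening from 0.0 (shut) to 1.0 (fully open).
Only numpy, scipy, OpenCV 4.12 (cv2) and the standard library are available. Lean on these libraries where they do the work, as an engineer would, in place of code of your own. Each camera call takes 0.05 s, during which the arm holds its last target. There are 200 camera calls.

## Working session

There is one attempt and no reset: what is moved stays moved. The work goes in short steps, Python scripts to look and compute and a tool call to move; the robot and the scene stay as the last step left them, time stands still between calls to the robot, and variables do not carry over. Pictures are saved under pics/ and viewed, about 12 in all and at most 16, crops included, and the job is handed in when it is done.

Besides the shell and the picture viewer there is one more tool, called by a JSON object that holds its "fn" and its "kwargs", one argument or row to a line. arm_command: Moves the arm, as the interface text tells. Its arguments: {"type":"object","properties":{"deltas":{"type":"array","items":{"type":"array"}},"newtons":{"type":"number"}},"required":["deltas"]}

```bash
mkdir -p pics; ls
python3 - <<'E'
from workcell import r
import cv2,numpy as np
for n in("top","side"):
    c=r.capture(n); cv2.imwrite(f"pics/{n}0.png",c["img"][:,:,::-1])
    print(n,c["fovy"],c["cx"],c["cy"],np.round(c["eye"],4).tolist(),np.round(c["rotation"],4).tolist(),[k for k in c])
    for q in "bolt_coarse bolt_fine foot_a plug gauge_coarse gauge_fine tray_feet tray_plug clothes_peg".split():
        print(q,[(np.round(d["xy"]).astype(int).tolist(),round(d["score"],2)) for d in r.pinpoint(n,q)])
print(r.observe(), r.tcp_to_tips)
E
```

```text
pics
top 48.346383931785766 280.7572853090301 212.70250326819493 [0.2951, 0.01, 0.894] [0.7041, -0.702, 0.0768, -0.0743] ['img', 'fovy', 'cx', 'cy', 'eye', 'rotation']
bolt_coarse [([242, 243], 0.68)]
bolt_fine [([446, 271], 0.73)]
foot_a [([326, 246], 0.86), ([178, 186], 0.6), ([244, 243], 0.58), ([184, 232], 0.57)]
plug [([370, 247], 0.62)]
gauge_coarse [([428, 161], 0.79)]
gauge_fine []
tray_feet [([230, 157], 0.9)]
tray_plug [([131, 155], 0.85)]
clothes_peg [([123, 273], 0.83)]
side 57.705141004649214 275.5908493865049 207.1472735453782 [0.2518, -0.6359, 0.4533] [0.8611, -0.1472, 0.0829, -0.4796] ['img', 'fovy', 'cx', 'cy', 'eye', 'rotation']
bolt_coarse [([247, 201], 0.71)]
bolt_fine [([280, 345], 0.93)]
foot_a [([267, 243], 0.86), ([244, 185], 0.69), ([243, 203], 0.65)]
plug [([280, 273], 0.86)]
gauge_coarse [([408, 302], 0.89)]
gauge_fine [([351, 236], 0.91)]
tray_feet [([310, 189], 0.8)]
tray_plug [([283, 156], 0.78)]
clothes_peg [([206, 173], 0.54)]
{'clock': 1.0, 'qpos': array([ 1.29820303e+00,  1.16002622e-01,  1.44158280e+00,  3.04811909e-05,
        1.58400748e+00, -3.77965094e-02]), 'joint_vel': array([ 1.80506999e-03, -8.55501158e-04, -4.76708532e-05,  3.56885169e-04,
        3.96153514e-04,  2.44752994e-04]), 'effort': array([ 7.53601897e-03, -7.20995164e+01, -6.22789264e+01,  7.83335930e-02,
        1.80919922e-02,  3.00092904e-05]), 'tool_pos': array([0.15703652, 0.65648935, 0.24365505]), 'eef_rot': array([ 1.17128706e-01,  9.93116743e-01,  2.23246843e-06, -1.50753714e-05]), 'wrist_force': array([-0.48635878, -0.15650371, -0.26215143]), 'moment': array([-0.02010616, -0.00187054, -0.01386953]), 'width': 0.999840511516263} 0.025
```

View pics/top0.png

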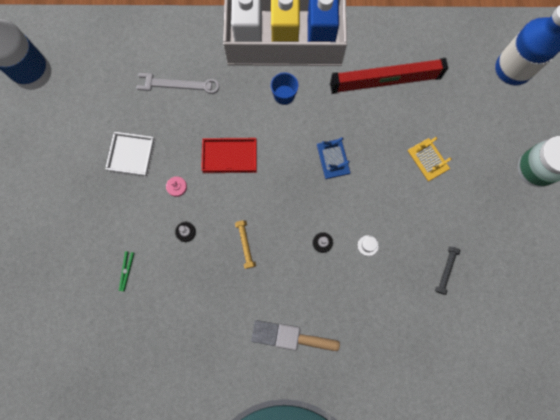

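View pics/side0.png

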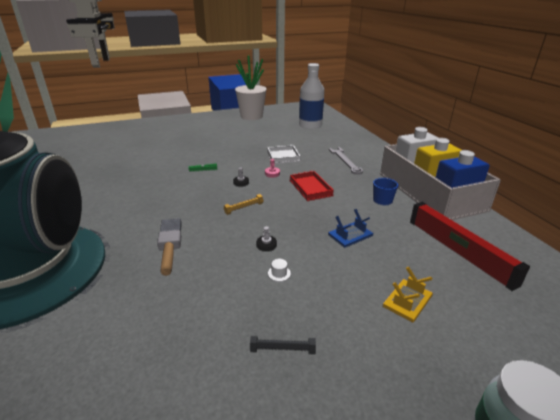

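```bash
cat > h.py <<'E'
import numpy as np, cv2, pickle
from scipy.spatial.transform import Rotation as R
from scipy.optimize import minimize
def cam(c): return dict(f=210/np.tan(np.radians(c["fovy"]/2)),c=np.array([c["cx"],c["cy"]]),e=np.array(c["eye"]),R=R.from_quat(c["rotation"]) if np.size(c["rotation"])==4 else R.from_matrix(c["rotation"]))
def proj(k,P):
    p=k["R"].inv().apply(np.atleast_2d(P)-k["e"]); return k["f"]*p[:,:2]/p[:,2:]+k["c"]
def back(k,uv,z):
    d=k["R"].apply(np.append((np.array(uv)-k["c"])/k["f"],1)); return k["e"]+d*(z-k["e"][2])/d[2]
a=np.linspace(0,2*np.pi,24,endpoint=False)
def cyl(rad,z0,z1): return np.array([[rad*np.cos(t),rad*np.sin(t),z] for t in a for z in(z0,z1)])
def box(x0,x1,y0,y1,z0,z1): return np.array([[x,y,z] for x in(x0,x1) for y in(y0,y1) for z in(z0,z1)])
def xc(rad,x0,x1): return cyl(rad,x0,x1)[:,[2,0,1]]
bolt=[xc(.006,-.036,.036),xc(.0108,-.045,-.036),xc(.0108,.036,.045)]
foot=[cyl(.02,0,.012),cyl(.009,.012,.017),cyl(.0055,.017,.042)]
gau=[box(-.038,.038,-.026,.026,0,.008)]+[np.array([[x+d,s*y,z] for d in(-.0025,.0025) for y,z in p]) for x in(-.024,.024) for s in(1,-1) for p in([(0,.008),(.0225,.008),(.0225,.046),(.0185,.046),(0,.0275)],)]
M=dict(bolt_coarse=(bolt,.01),bolt_fine=(bolt,.01),foot_a=(foot,0),plug=([cyl(.02,0,.005),cyl(.014,.005,.026)],0),gauge_coarse=(gau,0),gauge_fine=(gau,0),tray_feet=([box(-.034,.034,-.054,.054,0,.018)],0),tray_plug=([box(-.04,.04,-.04,.04,0,.018)],0),clothes_peg=([box(-.0375,.0375,-.006,.006,0,.013)],0))
S=8
def sil(k,parts,p,z,off):
    m=np.zeros((160*S,160*S),np.uint8)
    T=R.from_euler('z',p[2])
    for q in parts:
        uv=(proj(k,T.apply(q)+[p[0],p[1],z])-off+.5)*S
        cv2.fillConvexPoly(m,cv2.convexHull(np.round(uv).astype(np.int32)),1)
    return cv2.resize(m.astype(np.float32),(160,160),interpolation=cv2.INTER_AREA)
def fit(k,name,mask,z=None):
    parts,z0=M[name]; z=z0 if z is None else z
    v,u=np.nonzero(mask); off=np.array([int(u.mean())-80,int(v.mean())-80])
    pad=np.pad(mask.astype(np.float32),160); t=pad[off[1]+160:off[1]+320,off[0]+160:off[0]+320]
    c=back(k,(u.mean(),v.mean()),z+.01)[:2]
    cost=lambda p:1-np.minimum(s:=sil(k,parts,p,z,off),t).sum()/np.maximum(s,t).sum()
    best=None
    for y in ([0] if name in("foot_a","plug") else np.arange(0,np.pi,np.pi/6)):
        o=minimize(cost,[*c,y],method='Nelder-Mead',options=dict(initial_simplex=np.array([[*c,y-.15],[c[0]+.006,c[1],y],[c[0],c[1]+.006,y],[*c,y+.15]]),xatol=1e-4,fatol=1e-4,maxiter=120))
        if best is None or o.fun<best.fun: best=o
    return best.x,best.fun
E
cat > m.py <<'E'
from workcell import r
from h import *
import sys
for n in ("top","side"):
    k=cam(r.capture(n))
    if n=="top": print("axes",k["R"].as_matrix().round(2).tolist())
    for q in (sys.argv[1:] or M):
        for d in r.trace(n,q):
            if d["score"]<.3: continue
            x,c=fit(k,q,d["region"]); print(n,q,np.round(d["xy"]).astype(int).tolist(),"s%.2f"%d["score"],"x %.4f y %.4f yaw %.3f err %.2f"%(*x[:2],(x[2]+np.pi/2)%np.pi-np.pi/2,c))
E
python3 m.py
```

```text
axes [[0.0, -0.98, 0.21], [-1.0, -0.0, -0.0], [0.0, -0.21, -0.98]]
top bolt_coarse [241, 239] s0.85 x 0.4268 y 0.0757 yaw 0.234 err 0.09
top bolt_fine [448, 270] s0.55 x 0.3776 y -0.3067 yaw -0.378 err 0.11
top foot_a [327, 240] s0.87 x 0.4313 y -0.0721 yaw 0.004 err 0.09
top foot_a [176, 186] s0.66 x 0.5414 y 0.2135 yaw -0.137 err 0.10
top foot_a [184, 230] s0.58 x 0.4512 y 0.1914 yaw 0.054 err 0.06
top plug [368, 248] s0.62 x 0.4271 y -0.1595 yaw 0.052 err 0.07
top gauge_coarse [430, 162] s0.85 x 0.5995 y -0.2859 yaw 0.526 err 0.07
top gauge_coarse [122, 269] s0.37 x 0.3764 y 0.3001 yaw -0.374 err 0.73
top gauge_fine [335, 155] s0.84 x 0.6012 y -0.0969 yaw 0.204 err 0.13
top tray_feet [226, 156] s0.69 x 0.6050 y 0.1104 yaw -0.001 err 0.03
top tray_feet [243, 240] s0.38 x 0.4394 y 0.0658 yaw -1.123 err 0.83
top tray_plug [130, 152] s0.83 x 0.6064 y 0.3066 yaw -0.136 err 0.03
top clothes_peg [123, 270] s0.52 x 0.3752 y 0.3009 yaw -0.144 err 0.18
side bolt_coarse [244, 206] s0.82 x 0.4272 y 0.0747 yaw 0.227 err 0.11
side bolt_coarse [282, 152] s0.46 x 0.6052 y 0.3022 yaw -0.849 err 0.64
side bolt_fine [282, 346] s0.92 x 0.3785 y -0.3083 yaw -0.388 err 0.09
side foot_a [266, 242] s0.88 x 0.4312 y -0.0731 yaw -0.031 err 0.09
side foot_a [272, 172] s0.71 x 0.5422 y 0.2141 yaw 0.136 err 0.16
side foot_a [242, 180] s0.61 x 0.4527 y 0.1927 yaw 0.229 err 0.12
side plug [279, 270] s0.91 x 0.4265 y -0.1605 yaw 0.100 err 0.05
side gauge_coarse [409, 297] s0.58 x 0.6009 y -0.2885 yaw 0.530 err 0.12
side gauge_fine [353, 234] s0.65 x 0.6024 y -0.0973 yaw 0.203 err 0.19
side tray_feet [311, 186] s0.62 x 0.6055 y 0.1102 yaw 0.008 err 0.05
side tray_plug [284, 156] s0.79 x 0.6062 y 0.3059 yaw -0.163 err 0.08
side clothes_peg [204, 167] s0.58 x 0.3753 y 0.2990 yaw -0.145 err 0.16
```

```bash
cat > P.py <<'E'
P=dict(bolt_coarse=(.427,.0752,.230),bolt_fine=(.378,-.3075,-.383),foot_a=(.4313,-.0726,0),foot_b=(.452,.192,0),plug=(.4268,-.160,0),gauge_coarse=(.600,-.287,.528),gauge_fine=(.6018,-.097,.203),tray_feet=(.6052,.1103,0),tray_plug=(.6063,.3063,-.15))
E
python3 - <<'E'
from workcell import r
from h import *; from P import P
c=r.capture("top");k=cam(c);z=3
b=cv2.resize(c["img"][:,:,::-1],None,fx=z,fy=z,interpolation=cv2.INTER_CUBIC)
out=[]
for n in("bolt_coarse","gauge_coarse","foot_a","bolt_fine","gauge_fine","foot_b"):
    p=P[n];parts,z0=M[n.replace("_b","_a")]
    im=b.copy()
    for q in parts: cv2.polylines(im,[cv2.convexHull(np.round((proj(k,R.from_euler('z',p[2]).apply(q)+[p[0],p[1],z0])+.5)*z).astype(np.int32))],True,(255,0,255),1)
    u=(proj(k,[p[0],p[1],.01])[0]*z).astype(int); w=100
    a_=im[u[1]-w:u[1]+w,u[0]-w:u[0]+w]; b_=b[u[1]-w:u[1]+w,u[0]-w:u[0]+w]
    out.append(np.hstack([a_[:, 35:165],b_[:,35:165]]))
cv2.imwrite("pics/chk.png",np.vstack([np.hstack(out[:3]),np.hstack(out[3:])]))
E
```

```text
(no output)
```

View pics/chk.png

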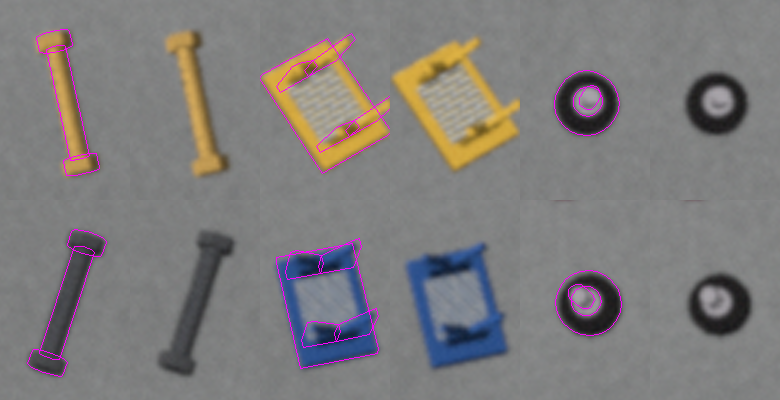

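Candidates (top picture):
- **Feet:** the black ones at (323,242) and (185,231). The pink look-alike at (176,186) is excluded.
- **Bolts:** brass at (245,245) and dark at (448,270).
- **Gauges:** yellow at (428,161) and blue at (334,158).
- **Plug:** (368,247).

The crop confirms these choices, and the fitted outlines sit on the parts. I start with the foot at (185,231).

{"fn": "arm_command", "kwargs": {
  "deltas": [
    [0.65,[0,0,0],[0,0,-0.075]],
    [0.65,[0,0,0],[0,0,-0.075]],
    [0.65,[-0.2,-0.31,0.03],[0,0,0]],
    [0.65,[-0.2,-0.31,0.03],[0,0,0]],
    [0.65,[-0.2,-0.31,0.03],[0,0,0]]
  ],
  "newtons": 20
}}

```text
clock: 2.47
tool_pos: [0.2173, 0.5625, 0.2342]
eef_rot: [-0.001, 1.0, -0.0, -0.0]
wrist_force: [0.8, 0.6, 0.3]
width: 0.69
```

{"fn": "arm_command", "kwargs": {
  "deltas": [
    [0.65,[-0.2,-0.31,0.03],[0,0,0]],
    [0.65,[-0.2,-0.31,0.03],[0,0,0]],
    [0.65,[-0.2,-0.31,0.03],[0,0,0]],
    [0.65,[-0.2,-0.31,0.03],[0,0,0]],
    [0.65,[-0.2,-0.31,0.03],[0,0,0]]
  ]
}}

```text
clock: 2.88
tool_pos: [0.3178, 0.4071, 0.2197]
eef_rot: [-0.001, 1.0, 0.0, 0.0]
wrist_force: [0.2, 0.1, 0.4]
width: 0.363
```

{"fn": "arm_command", "kwargs": {
  "deltas": [
    [0.65,[-0.2,-0.31,0.03],[0,0,0]],
    [0.65,[-0.2,-0.31,0.03],[0,0,0]],
    [0.65,[-0.2,-0.31,0.03],[0,0,0]],
    [0.65,[-0.2,-0.31,0.03],[0,0,0]],
    [0.65,[0,0,0],[0,0,0]]
  ]
}}

```text
clock: 3.3
tool_pos: [0.3996, 0.2805, 0.2073]
eef_rot: [0.002, 1.0, -0.001, 0.0]
wrist_force: [-0.2, 0.6, 0.4]
width: 0.351
```

{"fn": "arm_command", "kwargs": {
  "deltas": [
    [0.65,[-0.13,-0.22,0.27],[0,0,0]],
    [0.65,[-0.13,-0.22,0.27],[0,0,0]],
    [0.65,[-0.13,-0.22,0.27],[0,0,0]],
    [0.65,[-0.13,-0.225,0.27],[0,0,0]],
    [0.65,[0,0,0],[0,0,0]]
  ]
}}

```text
clock: 3.72
tool_pos: [0.4488, 0.1929, 0.0945]
eef_rot: [0.001, 1.0, -0.001, -0.003]
wrist_force: [-0.8, -0.2, -1.1]
width: 0.352
```

```bash
cat > snap.py <<'E'
from workcell import r
from h import *
import sys
out=[]
x,y,z=map(float,sys.argv[2:5]); w=70
for n in("side","top"):
    c=r.capture(n);k=cam(c);u=proj(k,[x,y,z])[0].astype(int)
    im=np.pad(c["img"][:,:,::-1],((w,w),(w,w),(0,0)))[u[1]:u[1]+2*w,u[0]:u[0]+2*w]
    out.append(cv2.resize(im,(400,400),interpolation=cv2.INTER_CUBIC))
cv2.imwrite(sys.argv[1],np.hstack(out))
s=r.observe();print(s["clock"],s["tool_pos"].round(4),s["eef_rot"].round(3))
E
python3 snap.py pics/a.png .452 .192 .05
```

```text
3.8167 [0.4493 0.1958 0.0991] [ 0.     1.    -0.    -0.001]
```

View pics/a.png

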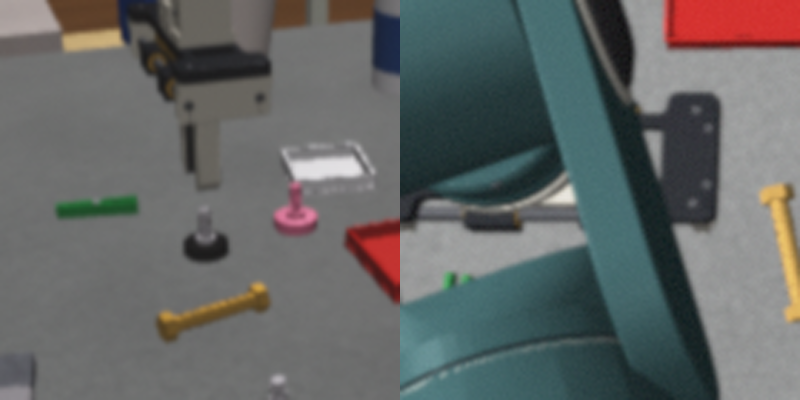

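The side view (left crop) shows the jaws right above the black foot, with the peg clear to the left. The top view is hidden by the arm.

{"fn": "arm_command", "kwargs": {
  "deltas": [
    [0.65,[-0.025,-0.035,0.18],[0,0,0]],
    [0.65,[0,0,0.18],[0,0,0]],
    [0.65,[0,0,0.18],[0,0,0]],
    [0.65,[0,0,0],[0,0,0]],
    [1,[0,0,0],[0,0,0]]
  ],
  "newtons": 25
}}

```text
clock: 4.23
tool_pos: [0.4518, 0.1936, 0.0466]
eef_rot: [-0.001, 1.0, 0.0, 0.0]
wrist_force: [0.6, 0.2, -0.2]
width: 0.317
```

{"fn": "arm_command", "kwargs": {
  "deltas": [
    [1,[0,0,0],[0,0,0]],
    [1,[0,0,0],[0,0,0]],
    [1,[0,0,0],[0,0,0]],
    [1,[0,0,0],[0,0,0]]
  ]
}}

```text
clock: 4.57
tool_pos: [0.4525, 0.1931, 0.0469]
eef_rot: [-0.0, 1.0, 0.0, 0.001]
wrist_force: [-1.6, 0.7, 7.3]
width: 0.101
```

{"fn": "arm_command", "kwargs": {
  "deltas": [
    [1,[0,0,-0.3],[0,0,0]],
    [1,[0,0,-0.3],[0,0,0]],
    [1,[-0.305,-0.116,0],[0,0,0]],
    [1,[-0.305,-0.116,0],[0,0,0]],
    [1,[-0.305,-0.116,0],[0,0,0]]
  ]
}}

```text
clock: 4.98
tool_pos: [0.5449, 0.1576, 0.107]
eef_rot: [-0.001, 1.0, 0.0, 0.001]
wrist_force: [0.6, 0.7, 0.1]
width: 0.095
```

{"fn": "arm_command", "kwargs": {
  "deltas": [
    [1,[-0.305,-0.116,0],[0,0,0]],
    [1,[-0.305,-0.116,0],[0,0,0]],
    [1,[0,0,0],[0,0,0]],
    [1,[0,0,0],[0,0,0]]
  ]
}}

```text
clock: 5.32
tool_pos: [0.6053, 0.1341, 0.1053]
eef_rot: [0.0, 1.0, -0.0, -0.0]
wrist_force: [-0.3, 0.2, -1.8]
width: 0.1
```

{"fn": "arm_command", "kwargs": {
  "deltas": [
    [1,[0,0.01,0.18],[0,0,0]],
    [1,[0,0,0.18],[0,0,0]],
    [1,[0,0,0.13],[0,0,0]],
    [1,[0,0,0.04],[0,0,0]],
    [1,[0,0,0],[0,0,0]]
  ]
}}

```text
clock: 5.73
tool_pos: [0.6036, 0.1361, 0.0522]
eef_rot: [-0.001, 1.0, -0.0, -0.001]
wrist_force: [-0.3, -0.2, -0.2]
width: 0.098
```

{"fn": "arm_command", "kwargs": {
  "deltas": [
    [1,[0,0,0.01],[0,0,0]],
    [1,[0,0,0],[0,0,0]],
    [0.7,[0,0,0],[0,0,0]],
    [0.7,[0,0,0],[0,0,0]],
    [0.7,[0,0,0],[0,0,0]]
  ]
}}

```text
clock: 6.15
tool_pos: [0.6046, 0.1359, 0.052]
eef_rot: [-0.0, 1.0, 0.0, 0.0]
wrist_force: [-0.2, -0.3, -0.2]
width: 0.267
```

{"fn": "arm_command", "kwargs": {
  "deltas": [
    [0.65,[0,0,0],[0,0,0]],
    [0.65,[0,0,-0.15],[0,0,0]],
    [0.65,[0,0,-0.3],[0,0,0]],
    [0.65,[0,0,-0.2],[0,0,0]]
  ]
}}

```text
clock: 6.48
tool_pos: [0.6046, 0.1358, 0.1184]
eef_rot: [-0.0, 1.0, 0.0, 0.0]
wrist_force: [0.8, -0.3, 0.8]
width: 0.349
```

{"fn": "arm_command", "kwargs": {
  "deltas": [
    [0.65,[0.248,-0.298,0],[0,0,0]],
    [0.65,[0.248,-0.298,0],[0,0,0]],
    [0.65,[0.248,-0.298,0],[0,0,0]],
    [0.65,[0.248,-0.298,0],[0,0,0]],
    [0.65,[0.248,-0.298,0],[0,0,0]]
  ]
}}

```text
clock: 6.9
tool_pos: [0.4792, -0.0142, 0.1166]
eef_rot: [-0.001, 1.0, -0.0, 0.0]
wrist_force: [0.6, -1.0, 0.6]
width: 0.35
```

{"fn": "arm_command", "kwargs": {
  "deltas": [
    [0.65,[0.248,-0.298,0],[0,0,0]],
    [0.65,[0.248,-0.298,0],[0,0,0]],
    [0.65,[0,0,0],[0,0,0]],
    [0.65,[0,0,0],[0,0,0]]
  ]
}}

```text
clock: 7.23
tool_pos: [0.4305, -0.0741, 0.1171]
eef_rot: [0.001, 1.0, -0.0, 0.001]
wrist_force: [0.7, 0.1, -0.3]
width: 0.354
```

```bash
python3 snap.py pics/b.png .605 .12 .03
```

```text
7.3333 [ 0.4314 -0.0727  0.117 ] [-0.  1.  0.  0.]
```

View pics/b.png

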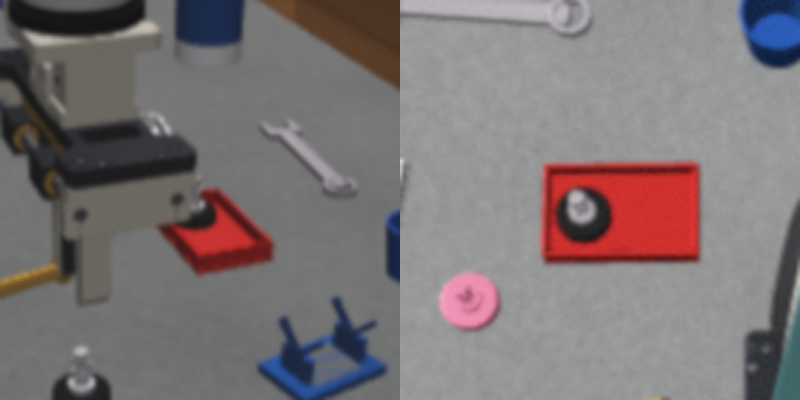

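The first foot stands upright in the left half of the red tray (top crop, about 580,210). The arm is centred over the second foot, so I descend and grip it.

{"fn": "arm_command", "kwargs": {
  "deltas": [
    [0.65,[0,0,0.25],[0,0,0]],
    [0.65,[0,0,0.25],[0,0,0]],
    [0.65,[0,0,0.2],[0,0,0]],
    [0.65,[0,0,0],[0,0,0]],
    [1,[0,0,0],[0,0,0]]
  ]
}}

```text
clock: 7.75
tool_pos: [0.4311, -0.072, 0.0463]
eef_rot: [-0.001, 1.0, 0.0, -0.001]
wrist_force: [-0.2, -0.4, 0.4]
width: 0.316
```

{"fn": "arm_command", "kwargs": {
  "deltas": [
    [1,[0,0,0],[0,0,0]],
    [1,[0,0,0],[0,0,0]],
    [1,[0,0,0],[0,0,0]],
    [1,[0,0,0],[0,0,0]]
  ]
}}

```text
clock: 8.08
tool_pos: [0.4317, -0.073, 0.0477]
eef_rot: [-0.0, 1.0, -0.0, 0.001]
wrist_force: [0.4, -0.4, 5.1]
width: 0.1
```

{"fn": "arm_command", "kwargs": {
  "deltas": [
    [1,[0,0,-0.3],[0,0,0]],
    [1,[0,0,-0.3],[0,0,0]],
    [1,[-0.289,0.262,0],[0,0,0]],
    [1,[-0.289,0.262,0],[0,0,0]],
    [1,[-0.289,0.262,0],[0,0,0]]
  ]
}}

```text
clock: 8.5
tool_pos: [0.5191, 0.0067, 0.1082]
eef_rot: [0.0, 1.0, -0.0, 0.001]
wrist_force: [0.2, -0.9, -1.0]
width: 0.097
```

{"fn": "arm_command", "kwargs": {
  "deltas": [
    [1,[-0.289,0.262,0],[0,0,0]],
    [1,[-0.289,0.262,0],[0,0,0]],
    [1,[-0.289,0.262,0],[0,0,0]],
    [1,[0,0,0],[0,0,0]],
    [1,[0,0,0],[0,0,0]]
  ]
}}

```text
clock: 8.92
tool_pos: [0.6049, 0.0855, 0.106]
eef_rot: [-0.001, 1.0, -0.0, -0.001]
wrist_force: [-0.2, -0.0, -0.7]
width: 0.101
```

Over its spot; down 55 mm, release, and raise.

{"fn": "arm_command", "kwargs": {
  "deltas": [
    [1,[0,0,0.2],[0,0,0]],
    [1,[0,0,0.18],[0,0,0]],
    [1,[0,0,0.12],[0,0,0]],
    [1,[0,0,0.045],[0,0,0]],
    [1,[0,0,0],[0,0,0]]
  ]
}}

```text
clock: 9.33
tool_pos: [0.6038, 0.0837, 0.0523]
eef_rot: [-0.0, 1.0, -0.0, -0.0]
wrist_force: [-0.9, 0.3, -1.3]
width: 0.099
```

{"fn": "arm_command", "kwargs": {
  "deltas": [
    [1,[0,0,0],[0,0,0]],
    [0.7,[0,0,0],[0,0,0]],
    [0.7,[0,0,0],[0,0,0]],
    [0.7,[0,0,0],[0,0,0]],
    [0.7,[0,0,0],[0,0,0]]
  ]
}}

```text
clock: 9.75
tool_pos: [0.6044, 0.0844, 0.0524]
eef_rot: [-0.0, 1.0, 0.0, 0.0]
wrist_force: [-1.2, -0.3, 0.1]
width: 0.29
```

{"fn": "arm_command", "kwargs": {
  "deltas": [
    [0.7,[0,0,-0.15],[0,0,0]],
    [0.7,[0,0,-0.3],[0,0,0]],
    [0.6,[0,0,-0.3],[0,0,0]],
    [0.6,[0,0,0],[0,0,0]]
  ]
}}

```text
clock: 10.08
tool_pos: [0.6063, 0.0847, 0.1335]
eef_rot: [-0.0, 1.0, 0.0, 0.004]
wrist_force: [1.1, 1.2, 1.8]
width: 0.383
```

{"fn": "arm_command", "kwargs": {
  "deltas": [
    [0.6,[0.356,-0.019,0],[0,0,0]],
    [0.6,[0.356,-0.019,0],[0,0,0]],
    [0.6,[0.356,-0.019,0],[0,0,0]],
    [0.6,[0.356,-0.019,0],[0,0,0]],
    [0.6,[0.356,-0.019,0],[0,0,0]]
  ]
}}

```text
clock: 10.5
tool_pos: [0.4247, 0.0747, 0.1267]
eef_rot: [-0.0, 1.0, -0.0, -0.0]
wrist_force: [0.3, 0.5, 0.6]
width: 0.399
```

{"fn": "arm_command", "kwargs": {
  "deltas": [
    [0.6,[0,0,0],[0,0,-0.073]],
    [0.6,[0,0,0],[0,0,-0.073]],
    [0.6,[0,0,0.2],[0,0,0]],
    [0.6,[0,0,0.2],[0,0,0]],
    [0.6,[0,0,0],[0,0,0]]
  ]
}}

```text
clock: 10.92
tool_pos: [0.4249, 0.0747, 0.0841]
eef_rot: [-0.115, 0.993, -0.0, -0.002]
wrist_force: [-0.9, 0.0, -1.5]
width: 0.399
```

```bash
python3 snap.py pics/c.png .44 .075 .02
cat > go.py <<'E'
# tool-axis shift (fractions) and turn from the present pose to x y z psi (psi = world angle of tool y)
from workcell import r
import numpy as np,sys
from scipy.spatial.transform import Rotation as R
x,y,z,psi=map(float,sys.argv[1:5]); s=r.observe(); m=R.from_quat(s["eef_rot"])
p0=np.arctan2(*m.as_matrix()[[1,0],1]); print("now",s["tool_pos"].round(4),"psi",p0.round(3),"shift",(m.inv().apply(np.array([x,y,z])-s["tool_pos"])*10).round(3),"turn",round((p0-psi)/1.5708,3))
E
python3 go.py .427 .0752 .028 1.80
```

```text
11.0167 [0.4261 0.0748 0.0873] [-0.115  0.993 -0.    -0.   ]
now [0.4261 0.0748 0.0873] psi 1.801 shift [-0.01   0.002  0.593] turn 0.001
```

View pics/c.png

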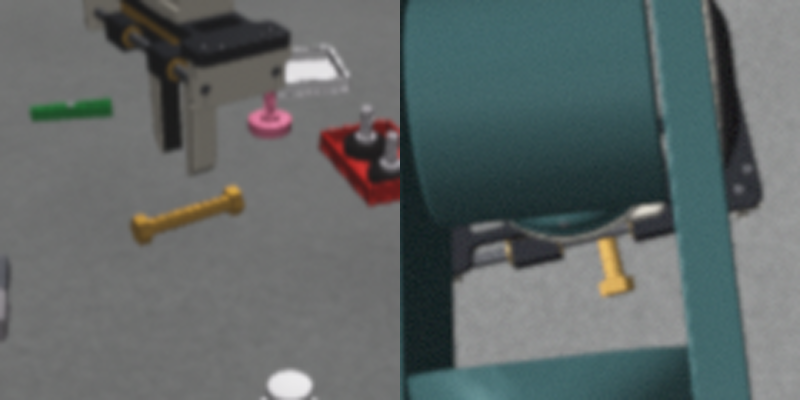

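Both feet stand in the red tray. The jaws straddle the middle of the brass bolt, square to it. I go down 59 mm and grip.

{"fn": "arm_command", "kwargs": {
  "deltas": [
    [0.6,[-0.01,0,0.25],[0,0,0]],
    [0.6,[0,0,0.2],[0,0,0]],
    [0.6,[0,0,0.14],[0,0,0]],
    [0.6,[0,0,0],[0,0,0]],
    [1,[0,0,0],[0,0,0]]
  ]
}}

```text
clock: 11.43
tool_pos: [0.4276, 0.0751, 0.0291]
eef_rot: [-0.115, 0.993, -0.0, 0.0]
wrist_force: [0.8, -0.0, -0.4]
width: 0.365
```

{"fn": "arm_command", "kwargs": {
  "deltas": [
    [1,[0,0,0],[0,0,0]],
    [1,[0,0,0],[0,0,0]],
    [1,[0,0,0],[0,0,0]],
    [1,[0,0,0],[0,0,0]]
  ]
}}

```text
clock: 11.77
tool_pos: [0.4278, 0.0751, 0.0291]
eef_rot: [-0.115, 0.993, 0.0, 0.001]
wrist_force: [-1.3, 0.0, 6.3]
width: 0.12
```

{"fn": "arm_command", "kwargs": {
  "deltas": [
    [1,[0,0,-0.3],[0,0,0]],
    [1,[0,0,-0.3],[0,0,0]],
    [1,[0,0,-0.3],[0,0,0]],
    [1,[0,0,0],[0,0,0]]
  ]
}}

```text
clock: 12.1
tool_pos: [0.4293, 0.0753, 0.1242]
eef_rot: [-0.115, 0.993, -0.0, 0.004]
wrist_force: [0.9, 0.3, -0.4]
width: 0.12
```

```bash
python3 m.py bolt_coarse | grep side; python3 go.py .600 -.287 .12 2.099; python3 go.py .427 .0752 .12 2.099
```

```text
side bolt_coarse [234, 168] s0.81 x 0.4688 y 0.2553 yaw 0.189 err 0.53
now [0.4269 0.075  0.1172] psi 1.801 shift [-0.86  -3.919 -0.029] turn -0.19
now [0.4269 0.075  0.1172] psi 1.801 shift [-0.002  0.002 -0.028] turn -0.19
```

{"fn": "arm_command", "kwargs": {
  "deltas": [
    [1,[-0.078,-0.356,0],[0,0,0]],
    [1,[-0.078,-0.356,0],[0,0,0]],
    [1,[-0.078,-0.356,0],[0,0,0]],
    [1,[-0.078,-0.356,0],[0,0,0]],
    [1,[-0.078,-0.356,0],[0,0,0]]
  ]
}}

```text
clock: 12.72
tool_pos: [0.5057, -0.091, 0.1166]
eef_rot: [-0.115, 0.993, 0.0, -0.001]
wrist_force: [0.7, 0.7, -1.2]
width: 0.121
```

{"fn": "arm_command", "kwargs": {
  "deltas": [
    [1,[-0.078,-0.356,0],[0,0,0]],
    [1,[-0.078,-0.356,0],[0,0,0]],
    [1,[-0.078,-0.356,0],[0,0,0]],
    [1,[-0.078,-0.356,0],[0,0,0]],
    [1,[-0.078,-0.356,0],[0,0,0]]
  ]
}}

```text
clock: 13.13
tool_pos: [0.5843, -0.2554, 0.1161]
eef_rot: [-0.115, 0.993, 0.001, -0.001]
wrist_force: [0.1, 0.9, -0.1]
width: 0.12
```

{"fn": "arm_command", "kwargs": {
  "deltas": [
    [1,[-0.078,-0.356,0],[0,0,0]],
    [1,[0,0,0],[0,0,-0.063]],
    [1,[0,0,0],[0,0,-0.063]],
    [1,[0,0,0],[0,0,-0.063]],
    [1,[0,0,0],[0,0,0]]
  ]
}}

```text
clock: 13.55
tool_pos: [0.5996, -0.2866, 0.1161]
eef_rot: [-0.263, 0.965, 0.001, -0.001]
wrist_force: [-0.8, 0.9, -0.2]
width: 0.119
```

```bash
python3 snap.py pics/d.png .6 -.287 .05; python3 go.py .600 -.287 .055 2.099
```

```text
13.65 [ 0.5998 -0.2864  0.1168] [-0.259  0.966  0.001 -0.001]
now [ 0.5998 -0.2864  0.1168] psi 2.094 shift [ 0.    -0.007  0.618] turn -0.003
```

View pics/d.png

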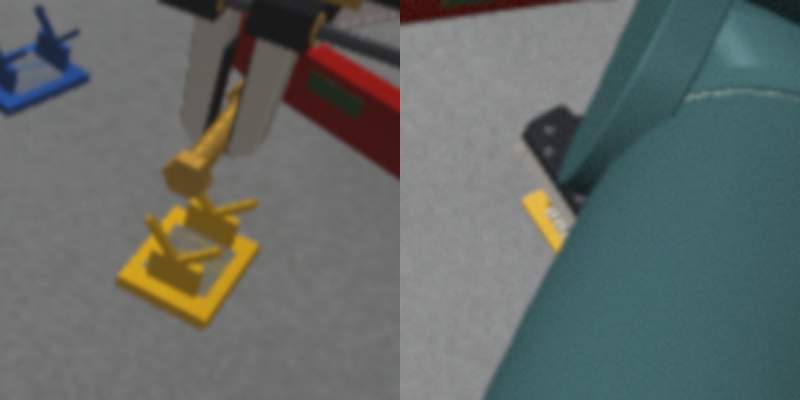

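Run:
```python
from workcell import r
from h import *
c=r.capture("side");k=cam(c)
u0=proj(k,[.6,-.287,.05])[0].astype(int)
f=lambda P:((proj(k,P)-u0+70)*400/140).round().astype(int).tolist()
for yaw in(.523,):
  for tilt in (-.3,-.15,0,.15,.3):
    d=R.from_euler('z',yaw).apply([np.cos(tilt),0,np.sin(tilt)])
    print(yaw,tilt,[f(np.array([.5998,-.2864,.0978])+s*d) for s in(-.045,.0,.045)])
im=c["img"][u0[1]-70:u0[1]+20,u0[0]-20:u0[0]+60,::-1]
cv2.imwrite("pics/e.png",cv2.resize(im,None,fx=7,fy=6.5,interpolation=cv2.INTER_CUBIC));
```

```text
0.523 -0.3 [[[186, 152]], [[217, 132]], [[244, 113]]]
0.523 -0.15 [[[182, 164]], [[217, 132]], [[247, 103]]]
0.523 0 [[[179, 175]], [[217, 132]], [[250, 92]]]
0.523 0.15 [[[177, 185]], [[217, 132]], [[253, 83]]]
0.523 0.3 [[[176, 193]], [[217, 132]], [[254, 74]]]
```

View pics/e.png

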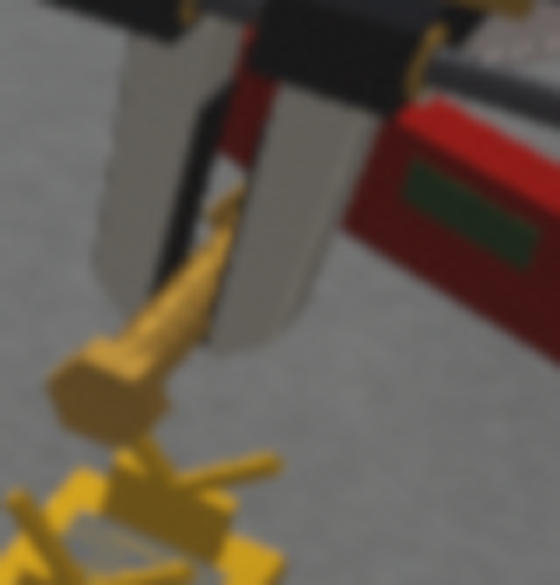

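The bolt hangs level: its near hex is at crop (187,175), against (179,175) predicted for zero tilt. It is in line with the notches, so I lower it.

{"fn": "arm_command", "kwargs": {
  "deltas": [
    [1,[0,0,0.15],[0,0,0]],
    [1,[0,0,0.15],[0,0,0]],
    [1,[0,0,0.15],[0,0,0]],
    [1,[0,0,0.06],[0,0,0]],
    [1,[0,0,0.06],[0,0,0]]
  ]
}}

```text
clock: 14.12
tool_pos: [0.5996, -0.2863, 0.059]
eef_rot: [-0.26, 0.966, 0.001, -0.001]
wrist_force: [-0.2, 0.5, -0.9]
width: 0.122
```

{"fn": "arm_command", "kwargs": {
  "deltas": [
    [1,[0,0,0.03],[0,0,0]],
    [1,[0,0,0],[0,0,0]],
    [1,[0,0,0],[0,0,0]]
  ]
}}

```text
clock: 14.37
tool_pos: [0.6004, -0.2867, 0.0585]
eef_rot: [-0.26, 0.965, -0.0, 0.0]
wrist_force: [-0.1, 0.8, -0.3]
width: 0.119
```

{"fn": "arm_command", "kwargs": {
  "deltas": [
    [1,[0,0,0.03],[0,0,0]],
    [1,[0,0,0],[0,0,0]],
    [1,[0,0,0],[0,0,0]]
  ]
}}

```text
clock: 14.62
tool_pos: [0.6002, -0.2867, 0.0554]
eef_rot: [-0.26, 0.965, -0.0, 0.0]
wrist_force: [0.5, -0.5, -0.8]
width: 0.119
```

{"fn": "arm_command", "kwargs": {
  "deltas": [
    [0.75,[0,0,0],[0,0,0]],
    [0.7,[0,0,0],[0,0,0]],
    [0.7,[0,0,0],[0,0,0]],
    [0.6,[0,0,0],[0,0,0]],
    [0.6,[0,0,0],[0,0,0]]
  ]
}}

```text
clock: 15.03
tool_pos: [0.6002, -0.2867, 0.0552]
eef_rot: [-0.261, 0.965, -0.0, 0.0]
wrist_force: [0.3, -0.1, 0.3]
width: 0.377
```

{"fn": "arm_command", "kwargs": {
  "deltas": [
    [0.6,[0,0,-0.1],[0,0,0]],
    [0.6,[0,0,-0.25],[0,0,0]],
    [0.6,[0,0,-0.25],[0,0,0]],
    [0.6,[0,0,0],[0,0,0]]
  ]
}}

```text
clock: 15.37
tool_pos: [0.6018, -0.2875, 0.1214]
eef_rot: [-0.261, 0.965, -0.002, 0.002]
wrist_force: [0.3, -0.9, -0.8]
width: 0.405
```

```bash
python3 go.py .378 -.3075 .0285 1.188
```

```text
now [ 0.6018 -0.2875  0.1214] psi 2.098 shift [2.038 0.958 0.917] turn 0.579
```

{"fn": "arm_command", "kwargs": {
  "deltas": [
    [0.6,[0.337,0.158,0],[0,0,0]],
    [0.6,[0.337,0.158,0],[0,0,0]],
    [0.6,[0.337,0.158,0],[0,0,0]],
    [0.6,[0.337,0.158,0],[0,0,0]],
    [0.6,[0.337,0.158,0],[0,0,0]]
  ]
}}

```text
clock: 15.78
tool_pos: [0.4132, -0.3029, 0.1155]
eef_rot: [-0.261, 0.965, -0.0, 0.0]
wrist_force: [-0.2, -1.3, 1.0]
width: 0.401
```

{"fn": "arm_command", "kwargs": {
  "deltas": [
    [0.6,[0.337,0.158,0],[0,0,0]],
    [0.6,[0,0,0],[0,0,0.0725]],
    [0.6,[0,0,0],[0,0,0.0725]],
    [0.6,[0,0,0],[0,0,0.0725]],
    [0.6,[0,0,0],[0,0,0.0725]]
  ]
}}

```text
clock: 16.2
tool_pos: [0.3776, -0.3066, 0.116]
eef_rot: [-0.033, 0.999, -0.0, 0.0]
wrist_force: [1.3, -0.4, -0.1]
width: 0.399
```

{"fn": "arm_command", "kwargs": {
  "deltas": [
    [0.6,[0,0,0],[0,0,0.0725]],
    [0.6,[0,0,0],[0,0,0.0725]],
    [0.6,[0,0,0],[0,0,0.0725]],
    [0.6,[0,0,0],[0,0,0.0725]],
    [0.6,[0,0,0],[0,0,0]]
  ]
}}

```text
clock: 16.62
tool_pos: [0.3778, -0.3065, 0.1157]
eef_rot: [0.194, 0.981, -0.0, 0.0]
wrist_force: [-0.3, 0.3, -0.8]
width: 0.397
```

```bash
python3 snap.py pics/f.png .5 -.29 .03; python3 go.py .378 -.3075 .0285 1.188; python3 m.py bolt_fine bolt_coarse
```

```text
16.7167 [ 0.3778 -0.3065  0.1156] [ 0.189  0.982 -0.     0.   ]
now [ 0.3778 -0.3065  0.1156] psi 1.191 shift [-0.005 -0.009  0.871] turn 0.002
axes [[0.0, -0.98, 0.21], [-1.0, -0.0, -0.0], [0.0, -0.21, -0.98]]
top bolt_coarse [431, 151] s0.62 x 0.6084 y -0.2961 yaw 0.528 err 0.15
side bolt_fine [282, 344] s0.97 x 0.3784 y -0.3083 yaw -0.390 err 0.09
side bolt_coarse [409, 288] s0.73 x 0.6203 y -0.2678 yaw 0.518 err 0.15
```

View pics/f.png

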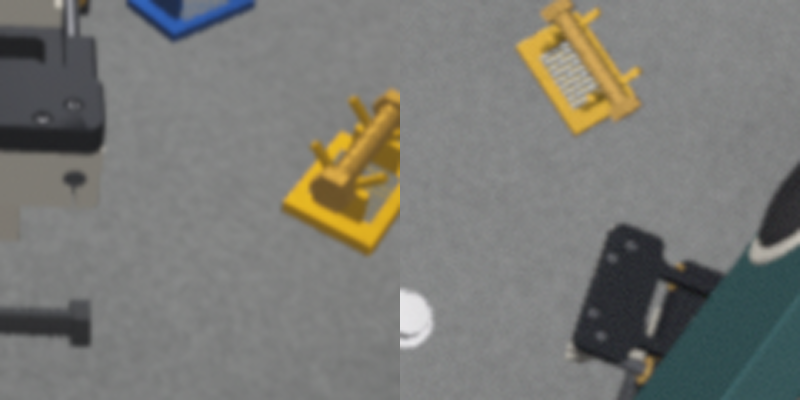

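The brass bolt lies in both yellow notches (top crop around 590,60). The jaws are over the dark bolt, so I go down 87 mm and grip.

{"fn": "arm_command", "kwargs": {
  "deltas": [
    [0.6,[0,-0.01,0.3],[0,0,0]],
    [0.6,[0,0,0.3],[0,0,0]],
    [0.6,[0,0,0.2],[0,0,0]],
    [0.6,[0,0,0.07],[0,0,0]],
    [0.6,[0,0,0],[0,0,0]]
  ]
}}

```text
clock: 17.43
tool_pos: [0.3769, -0.3069, 0.0271]
eef_rot: [0.191, 0.982, 0.001, -0.001]
wrist_force: [-0.2, 0.3, 0.8]
width: 0.399
```

{"fn": "arm_command", "kwargs": {
  "deltas": [
    [1,[0,0,0],[0,0,0]],
    [1,[0,0,0],[0,0,0]],
    [1,[0,0,0],[0,0,0]],
    [1,[0,0,0],[0,0,0]],
    [1,[0,0,0],[0,0,0]]
  ]
}}

```text
clock: 17.85
tool_pos: [0.3776, -0.3076, 0.0287]
eef_rot: [0.191, 0.982, -0.0, 0.0]
wrist_force: [-0.4, 0.4, 4.0]
width: 0.121
```

{"fn": "arm_command", "kwargs": {
  "deltas": [
    [1,[0,0,-0.3],[0,0,0]],
    [1,[0,0,-0.3],[0,0,0]],
    [1,[0,0,-0.3],[0,0,0]],
    [1,[0,0,0],[0,0,0]]
  ]
}}

```text
clock: 18.18
tool_pos: [0.3789, -0.3087, 0.1242]
eef_rot: [0.191, 0.982, -0.002, 0.003]
wrist_force: [0.4, -1.0, 0.8]
width: 0.12
```

```bash
python3 go.py .6018 -.097 .117 1.774
```

```text
now [ 0.3789 -0.3087  0.1242] psi 1.187 shift [-1.273  2.798  0.074] turn -0.374
```

{"fn": "arm_command", "kwargs": {
  "deltas": [
    [1,[-0.141,0.31,0],[0,0,0]],
    [1,[-0.141,0.31,0],[0,0,0]],
    [1,[-0.141,0.31,0],[0,0,0]],
    [1,[-0.141,0.31,0],[0,0,0]],
    [1,[-0.141,0.31,0],[0,0,0]]
  ]
}}

```text
clock: 18.6
tool_pos: [0.5017, -0.1887, 0.118]
eef_rot: [0.191, 0.982, -0.0, 0.0]
wrist_force: [-0.4, -0.8, -1.0]
width: 0.121
```

{"fn": "arm_command", "kwargs": {
  "deltas": [
    [1,[-0.141,0.31,0],[0,0,0]],
    [1,[-0.141,0.31,0],[0,0,0]],
    [1,[-0.141,0.31,0],[0,0,0]],
    [1,[-0.141,0.31,0],[0,0,0]],
    [1,[0,0,0],[0,0,-0.0748]]
  ]
}}

```text
clock: 19.02
tool_pos: [0.6023, -0.0926, 0.1175]
eef_rot: [0.134, 0.991, 0.001, 0.0]
wrist_force: [-0.1, -0.8, -0.1]
width: 0.118
```

{"fn": "arm_command", "kwargs": {
  "deltas": [
    [1,[0,0,0],[0,0,-0.0748]],
    [1,[0,0,0],[0,0,-0.0748]],
    [1,[0,0,0],[0,0,-0.0748]],
    [1,[0,0,0],[0,0,-0.0748]],
    [1,[0,0,0],[0,0,0]]
  ]
}}

```text
clock: 19.43
tool_pos: [0.5995, -0.0962, 0.1178]
eef_rot: [-0.105, 0.995, 0.0, -0.0]
wrist_force: [-0.2, 0.3, -0.4]
width: 0.119
```

```bash
python3 snap.py pics/g.png .6018 -.097 .05; python3 go.py .6018 -.097 .055 1.774
```

```text
19.5333 [ 0.5995 -0.0962  0.1179] [-0.099  0.995  0.    -0.   ]
now [ 0.5995 -0.0962  0.1179] psi 1.77 shift [-0.021 -0.012  0.629] turn -0.002
```

View pics/g.png

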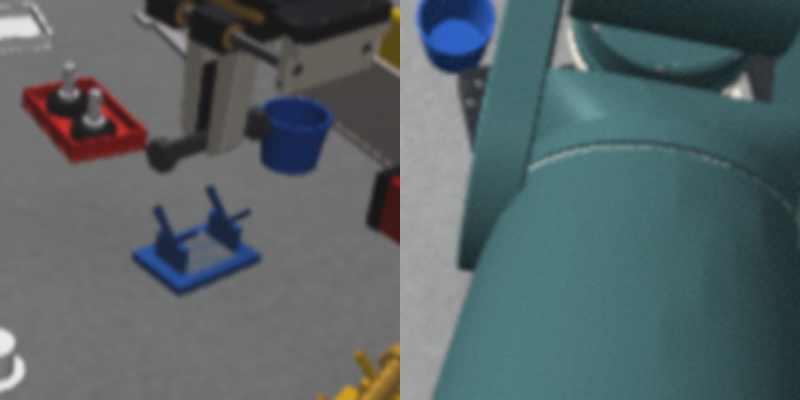

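The dark bolt hangs level above the blue gauge, parallel to it, and both feet stand upright in the red tray. I lower it 63 mm, release, and rise.

{"fn": "arm_command", "kwargs": {
  "deltas": [
    [1,[-0.02,-0.01,0.15],[0,0,0]],
    [1,[0,0,0.15],[0,0,0]],
    [1,[0,0,0.15],[0,0,0]],
    [1,[0,0,0.08],[0,0,0]],
    [1,[0,0,0.06],[0,0,0]]
  ]
}}

```text
clock: 19.95
tool_pos: [0.6012, -0.0967, 0.0572]
eef_rot: [-0.101, 0.995, 0.0, -0.001]
wrist_force: [-0.5, 0.1, 0.3]
width: 0.115
```

{"fn": "arm_command", "kwargs": {
  "deltas": [
    [1,[0,0,0.03],[0,0,0]],
    [1,[0,0,0],[0,0,0]],
    [1,[0,0,0],[0,0,0]]
  ]
}}

```text
clock: 20.2
tool_pos: [0.602, -0.0969, 0.0566]
eef_rot: [-0.101, 0.995, -0.0, 0.0]
wrist_force: [0.1, -0.2, -0.4]
width: 0.123
```

{"fn": "arm_command", "kwargs": {
  "deltas": [
    [1,[0,0,0.012],[0,0,0]],
    [1,[0,0,0],[0,0,0]],
    [0.75,[0,0,0],[0,0,0]],
    [0.7,[0,0,0],[0,0,0]],
    [0.7,[0,0,0],[0,0,0]]
  ]
}}

```text
clock: 20.62
tool_pos: [0.6018, -0.0968, 0.0552]
eef_rot: [-0.102, 0.995, -0.0, 0.0]
wrist_force: [0.7, -0.9, 0.9]
width: 0.275
```

{"fn": "arm_command", "kwargs": {
  "deltas": [
    [0.6,[0,0,0],[0,0,0]],
    [0.6,[0,0,0],[0,0,0]],
    [0.6,[0,0,-0.1],[0,0,0]],
    [0.6,[0,0,-0.3],[0,0,0]],
    [0.5,[0,0,-0.2],[0,0,0]]
  ]
}}

```text
clock: 21.03
tool_pos: [0.6018, -0.0968, 0.1172]
eef_rot: [-0.102, 0.995, -0.0, 0.0]
wrist_force: [0.7, -0.0, -0.0]
width: 0.438
```

{"fn": "arm_command", "kwargs": {
  "deltas": [
    [0.5,[0,0,0],[0,0,0]],
    [0.5,[0,0,0],[0,0,0]]
  ]
}}

```text
clock: 21.2
tool_pos: [0.6023, -0.0969, 0.1168]
eef_rot: [-0.102, 0.995, -0.0, 0.001]
wrist_force: [-0.6, -0.4, -0.7]
width: 0.496
```

```bash
python3 go.py .4268 -.160 .05 1.571
```

```text
now [ 0.6023 -0.0969  0.1168] psi 1.774 shift [ 1.848 -0.262  0.664] turn 0.129
```

{"fn": "arm_command", "kwargs": {
  "deltas": [
    [0.5,[0.37,-0.052,0],[0,0,0]],
    [0.5,[0.37,-0.052,0],[0,0,0]],
    [0.5,[0.37,-0.052,0],[0,0,0]],
    [0.5,[0.37,-0.052,0],[0,0,0]],
    [0.5,[0.37,-0.052,0],[0,0,0]]
  ]
}}

```text
clock: 21.62
tool_pos: [0.4238, -0.1596, 0.1138]
eef_rot: [-0.102, 0.995, 0.0, -0.001]
wrist_force: [0.2, -1.8, 0.9]
width: 0.497
```

{"fn": "arm_command", "kwargs": {
  "deltas": [
    [0.45,[0,0,0],[0,0,0.065]],
    [0.45,[0,0,0],[0,0,0.065]],
    [0.45,[0,0,0.2],[0,0,0]],
    [0.45,[0,0,0.2],[0,0,0]],
    [0.45,[0,0,0],[0,0,0]]
  ]
}}

```text
clock: 22.03
tool_pos: [0.4239, -0.1589, 0.071]
eef_rot: [0.0, 1.0, 0.001, -0.002]
wrist_force: [-0.1, -0.4, -0.8]
width: 0.553
```

```bash
python3 m.py plug|grep plug; python3 go.py .4268 -.160 .04 1.571
```

```text
top plug [131, 154] s0.32 x 0.5915 y 0.3290 yaw 0.452 err 0.79
side plug [278, 270] s0.96 x 0.4265 y -0.1604 yaw 0.072 err 0.12
now [ 0.4261 -0.1597  0.0759] psi 1.57 shift [-0.007 -0.002  0.359] turn -0.0
```

{"fn": "arm_command", "kwargs": {
  "deltas": [
    [0.45,[0,0,0.2],[0,0,0]],
    [0.45,[0,0,0.16],[0,0,0]],
    [0.45,[0,0,0],[0,0,0]],
    [1,[0,0,0],[0,0,0]],
    [1,[0,0,0],[0,0,0]]
  ],
  "newtons": 15
}}

```text
clock: 22.65
tool_pos: [0.4264, -0.1599, 0.0404]
eef_rot: [0.0, 1.0, -0.0, 0.001]
wrist_force: [-0.0, -0.2, 0.4]
width: 0.453
```

{"fn": "arm_command", "kwargs": {
  "deltas": [
    [1,[0,0,0],[0,0,0]],
    [1,[0,0,0],[0,0,0]],
    [1,[0,0,0],[0,0,0]]
  ]
}}

```text
clock: 22.9
tool_pos: [0.4263, -0.1598, 0.04]
eef_rot: [0.0, 1.0, -0.0, 0.001]
wrist_force: [-1.1, 0.4, 6.1]
width: 0.295
```

{"fn": "arm_command", "kwargs": {
  "deltas": [
    [1,[0,0,-0.3],[0,0,0]],
    [1,[0,0,-0.4],[0,0,0]],
    [1,[0,0,0],[0,0,0]],
    [1,[0,0,0],[0,0,0]]
  ]
}}

```text
clock: 23.23
tool_pos: [0.4268, -0.1601, 0.1113]
eef_rot: [0.0, 1.0, -0.001, 0.002]
wrist_force: [-0.4, -0.1, -0.6]
width: 0.293
```

```bash
python3 snap.py pics/i.png .427 -.16 .07; python3 go.py .6063 .3063 .11 1.42
```

```text
23.3333 [ 0.4256 -0.1596  0.1085] [ 0.  1.  0. -0.]
now [ 0.4256 -0.1596  0.1085] psi 1.57 shift [-1.804  4.66  -0.015] turn 0.096
```

View pics/i.png

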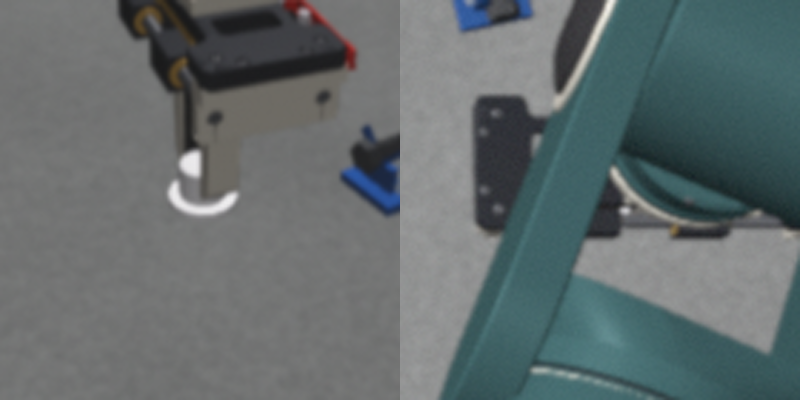

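The plug is held level, flange down, by its knob. I carry it to the white tray.

{"fn": "arm_command", "kwargs": {
  "deltas": [
    [1,[-0.129,0.333,0],[0,0,0]],
    [1,[-0.129,0.333,0],[0,0,0]],
    [1,[-0.129,0.333,0],[0,0,0]],
    [1,[-0.129,0.333,0],[0,0,0]],
    [1,[-0.129,0.333,0],[0,0,0]]
  ]
}}

```text
clock: 23.75
tool_pos: [0.4901, 0.0085, 0.1076]
eef_rot: [0.0, 1.0, 0.0, -0.001]
wrist_force: [1.0, -1.1, -0.4]
width: 0.293
```

{"fn": "arm_command", "kwargs": {
  "deltas": [
    [1,[-0.129,0.333,0],[0,0,0]],
    [1,[-0.129,0.333,0],[0,0,0]],
    [1,[-0.129,0.333,0],[0,0,0]],
    [1,[-0.129,0.333,0],[0,0,0]],
    [1,[-0.129,0.333,0],[0,0,0]]
  ]
}}

```text
clock: 24.17
tool_pos: [0.5547, 0.175, 0.1073]
eef_rot: [0.0, 1.0, -0.0, -0.001]
wrist_force: [0.1, 0.1, 0.8]
width: 0.295
```

{"fn": "arm_command", "kwargs": {
  "deltas": [
    [1,[-0.129,0.333,0],[0,0,0]],
    [1,[-0.129,0.333,0],[0,0,0]],
    [1,[-0.129,0.333,0],[0,0,0]],
    [1,[-0.129,0.333,0],[0,0,0]],
    [1,[0,0,0],[0,0,0.05]]
  ]
}}

```text
clock: 24.58
tool_pos: [0.6071, 0.3109, 0.1064]
eef_rot: [0.038, 0.999, -0.0, -0.001]
wrist_force: [-0.0, -0.3, 0.1]
width: 0.297
```

{"fn": "arm_command", "kwargs": {
  "deltas": [
    [1,[0,0,0],[0,0,0.045]],
    [1,[0,0,0],[0,0,0]],
    [1,[0,0,0],[0,0,0]]
  ]
}}

```text
clock: 24.83
tool_pos: [0.6062, 0.3062, 0.1075]
eef_rot: [0.074, 0.997, -0.001, -0.001]
wrist_force: [-0.9, -0.1, 1.0]
width: 0.295
```

```bash
python3 go.py .6063 .3063 .044 1.42
```

```text
now [0.6062 0.3062 0.1075] psi 1.423 shift [-0.002  0.002  0.635] turn 0.002
```

{"fn": "arm_command", "kwargs": {
  "deltas": [
    [1,[0,0,0.2],[0,0,0]],
    [1,[0,0,0.2],[0,0,0]],
    [1,[0,0,0.14],[0,0,0]],
    [1,[0,0,0.06],[0,0,0]],
    [1,[0,0,0.03],[0,0,0]]
  ]
}}

```text
clock: 25.25
tool_pos: [0.6063, 0.3059, 0.0447]
eef_rot: [0.075, 0.997, -0.0, -0.001]
wrist_force: [-0.2, -0.5, -0.3]
width: 0.299
```

{"fn": "arm_command", "kwargs": {
  "deltas": [
    [1,[0,0,0],[0,0,0]],
    [1,[0,0,0],[0,0,0]]
  ]
}}

```text
clock: 25.42
tool_pos: [0.6071, 0.3065, 0.0468]
eef_rot: [0.075, 0.997, 0.0, 0.0]
wrist_force: [-0.4, -0.9, 0.3]
width: 0.293
```

{"fn": "arm_command", "kwargs": {
  "deltas": [
    [1,[0,0,0.022],[0,0,0]],
    [1,[0,0,0],[0,0,0]],
    [1,[0,0,0],[0,0,0]],
    [0.64,[0,0,0],[0,0,0]],
    [0.64,[0,0,0],[0,0,0]]
  ]
}}

```text
clock: 25.83
tool_pos: [0.6068, 0.3065, 0.044]
eef_rot: [0.075, 0.997, 0.0, 0.0]
wrist_force: [0.2, -0.0, 0.2]
width: 0.352
```

{"fn": "arm_command", "kwargs": {
  "deltas": [
    [0.64,[0,0,0],[0,0,0]],
    [0.64,[0,0,0],[0,0,0]],
    [0.64,[0,0,-0.1],[0,0,0]],
    [0.64,[0,0,-0.3],[0,0,0]],
    [0.64,[0,0,-0.4],[0,0,0]]
  ]
}}

```text
clock: 26.25
tool_pos: [0.6054, 0.3058, 0.1222]
eef_rot: [0.075, 0.997, -0.001, -0.002]
wrist_force: [0.6, -0.2, 0.1]
width: 0.364
```

{"fn": "arm_command", "kwargs": {
  "deltas": [
    [0.64,[0,0.3,-0.25],[0,0,0]],
    [0.64,[0.2,0.3,-0.2],[0,0,0]],
    [0.64,[0.3,0.25,0],[0,0,0]],
    [0.64,[0.3,0.25,0],[0,0,0]],
    [0.64,[0.3,0.25,0],[0,0,0]]
  ]
}}

```text
clock: 26.67
tool_pos: [0.517, 0.4575, 0.1701]
eef_rot: [0.075, 0.997, 0.0, 0.0]
wrist_force: [0.3, 1.2, -0.3]
width: 0.359
```

{"fn": "arm_command", "kwargs": {
  "deltas": [
    [0.64,[0.3,0.25,0],[0,0,0]],
    [0.64,[0.3,0.25,0],[0,0,0]],
    [0.64,[0.3,0.25,0],[0,0,0]],
    [0.64,[0.2,0.25,0],[0,0,0]],
    [0.64,[0,0,0],[0,0,0]]
  ]
}}

```text
clock: 27.08
tool_pos: [0.4208, 0.5756, 0.1695]
eef_rot: [0.073, 0.997, 0.001, -0.0]
wrist_force: [-0.1, 0.2, -0.4]
width: 0.358
```

Run:
```python
from workcell import r
from h import *
ims=[]
zs=dict(bolt_coarse=.036,bolt_fine=.036,foot_a=.004,plug=.004,clothes_peg=0)
g=dict(bolt_coarse=(.600,-.287,.528),bolt_fine=(.6018,-.097,.203),plug=(.6063,.3063,-.15),foot_a=(.6052,.1103,0),clothes_peg=(.3752,.300,-.145))
for n in("top","side"):
    c=r.capture(n);k=cam(c);ims.append(c["img"][:,:,::-1])
    for q,z in zs.items():
        for d in r.trace(n,q):
            if d["score"]<.45: continue
            x,e=fit(k,q,d["region"],z); G=g[q]
            rel=R.from_euler('z',-G[2]).apply([x[0]-G[0],x[1]-G[1],0])*1000
            print(n,q,np.round(d["xy"]).astype(int).tolist(),"s%.2f"%d["score"],"rel mm",rel[:2].round(1),"dyaw %.3f"%((x[2]-G[2]+np.pi/2)%np.pi-np.pi/2),"err %.2f"%e)
t=cv2.resize(ims[0][100:300,90:480],(800,410)); 
s=cv2.resize(ims[1][130:330,180:460],(560,400))
cv2.imwrite("pics/fin_top.png",t);cv2.imwrite("pics/fin_side.png",s)
print(r.observe()["tool_pos"],r.observe()["clock"])
```

```text
top bolt_coarse [430, 151] s0.63 rel mm [-0.2  0.4] dyaw -0.006 err 0.11
top bolt_fine [336, 151] s0.54 rel mm [0.8 0.9] dyaw 0.019 err 0.09
top foot_a [177, 186] s0.87 rel mm [-64.6 101.4] dyaw -0.151 err 0.13
top foot_a [245, 154] s0.72 rel mm [ -1.4 -25.1] dyaw 0.190 err 0.13
top foot_a [216, 153] s0.51 rel mm [-2.1 27. ] dyaw -0.103 err 0.06
top plug [131, 158] s0.59 rel mm [0.  1.5] dyaw 0.271 err 0.10
top plug [135, 160] s0.50 rel mm [ 23.3 -22.5] dyaw 0.253 err 0.79
top clothes_peg [132, 155] s0.59 rel mm [231.5  45.8] dyaw 1.513 err 0.66
top clothes_peg [123, 270] s0.51 rel mm [-1.   0.2] dyaw 0.026 err 0.34
side bolt_coarse [411, 287] s0.64 rel mm [-0.7 -1.5] dyaw 0.005 err 0.11
side bolt_fine [351, 221] s0.53 rel mm [2.9 0.6] dyaw 0.029 err 0.11
side foot_a [352, 220] s0.70 rel mm [  52.5 -164.4] dyaw -0.980 err 0.67
side foot_a [309, 179] s0.53 rel mm [-0.3 27.7] dyaw 0.242 err 0.12
side foot_a [273, 173] s0.49 rel mm [-65.8  96.2] dyaw 0.169 err 0.12
side foot_a [316, 186] s0.47 rel mm [  0.6 -23.4] dyaw 0.415 err 0.28
side plug [285, 149] s0.64 rel mm [ 3.5 11.9] dyaw 0.202 err 0.35
side clothes_peg [204, 170] s0.51 rel mm [-0.6 -0.3] dyaw -0.037 err 0.13
[0.42464293 0.57131109 0.16880706] 27.6833
```

View pics/fin_top.png

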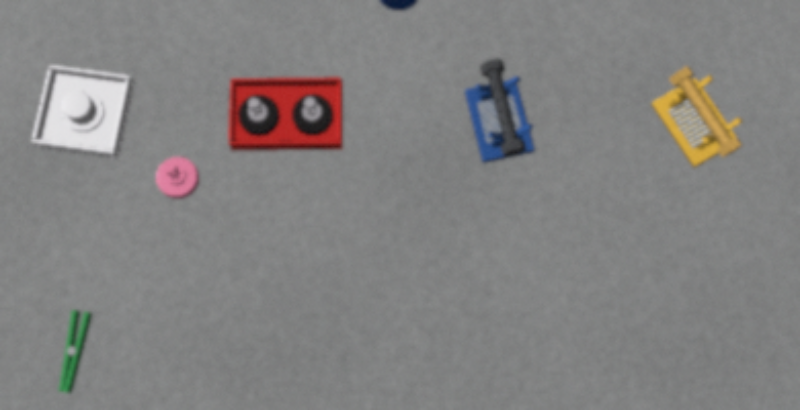

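View pics/fin_side.png

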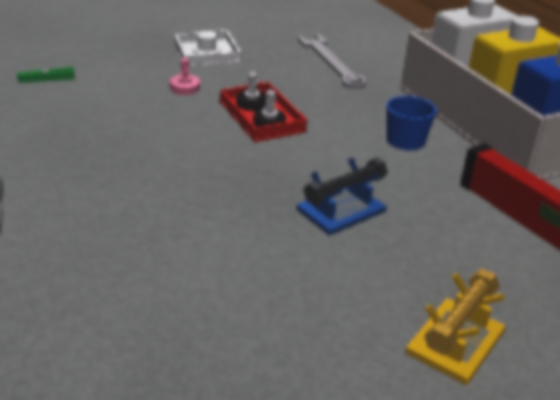

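Everything is in place: both bolts are seated in their notches, both feet stand in the red tray, and the plug lies flat in the white tray with its knob up. The peg and the pink foot have not moved.

```bash
python3 -c "
from workcell import r
print(r.hand_in())"
```

```text
the job is handed in; nothing more can be done
None
```

The job is done and handed in at about 27.7 s of the 125 s allowed: the brass bolt lies in the yellow gauge and the dark bolt in the blue one. Both black feet stand in the red tray, and the plug lies flat in the white tray with its knob up. The pink foot was left alone.

Last checks from both cameras, with the arm well clear:
- **Bolts:** the brass one is within about 1.5 mm of its seat and the dark one within about 3 mm. Both are parallel within 0.03 rad.
- **Feet:** both are upright, about 25 mm either side of the tray's centre and within about 2 mm across.
- **Plug:** the top camera puts it within about 2 mm of the tray's centre. The side camera said about 12 mm off, but that was a poor fit of white on white, with the tray wall hiding part of the plug. Both values are inside the 24 mm limit.
- **Peg:** it reads within 1 mm of its starting place.

Several other network reports disagreed: a "foot" at the blue gauge, a second "plug", and a "peg" in the white tray. All had fit errors above 0.6 and did not match the pictures, so I discarded them. Heights and tilt in the trays and notches were judged from the pictures, not measured separately.

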